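Unstack the plaster casts and put each in its place

ROBOT

A 7-joint arm with a two-finger parallel gripper is mounted at the origin on the work surface. World frame = base frame: x ahead of the robot, y to its left, z up, the work surface at z = 0. Lengths are in m, angles in rad, forces in N, time in s.
With the tool pointing down it reaches from about 0.35 to 0.9 m from the base axis. Payload 8.1 kg.
Tool frame: the origin (TCP) lies between the finger pads; the fingertips stand ahead of it and the grasp point (between the pads) is the TCP (arm.nose_length is the z of the fingertips in the tool frame, in m); z points along the fingers, y is the line along which they close (so a half turn about z gives the same grasp; the last joint's range is limited). The gripper opens to 92 mm and grips with 3 to 60 N. Pads are 19 mm wide; open, the fingers measure 130 mm over their backs; the gripper's body (75 mm by 190 mm) begins 47 mm behind the grasp point.
Start: joints at [-1.421, 0.434, 0.025, 1.573, -0.012, 1.134, -0.075], TCP at [0.156, 0.605, 0.246] pointing down, gripper open.
Joint ranges: [-2.62, 2.62], [-0.44, 2.09], [-1.27, 1.32], [0.08, 2.57], [-1.32, 4.46], [0.12, 2], [-2.74, 2.74]. Speed limits (rad/s): [2.22, 2.22, 3.01, 3.01, 3.14, 3.14, 3.14].

INTERFACE

Orientations are given as a rotation vector (axis times angle).
In Python, from cell import sensors, optics, arm gives the robot as it stands.
- The arm moves only by the tool arm_command, never from a script. Its argument "deltas" is one flat list of numbers, 7 for each row, row after row: the turn, a rotation vector about the world's x, y, z as a fraction of full scale, then the shift along the world's x, y, z as a fraction of full scale, then the finger opening in mm, from 0 to 91.8. In form: [wx, wy, wz, dx, dy, dz, fingers, wx, wy, wz, dx, dy, dz, fingers, ...]. A call has 1 to 20 rows; each row is the pose to reach, as a shift and turn from the pose commanded when the call began; what a row does not reach only later rows make up. Full scale, the value 1, is 1 m for a shift and 90 degrees for a turn. A row lasts 1/10 s, in which the tool goes at most 50 mm and 8.59 degrees, less where a joint would pass 70% of its speed; a pose out of reach is approached as far as the arm can. A call with a number of a shift or a turn outside -1 to 1 is refused whole. A call with a gripper value outside its range is refused whole. The fingers move at their own pace and stop on an object; "force" is the grip in N (left out, the last holds). Time passes only in rows, so rows that repeat a pose let the fingers close. It gives the time, the measured TCP pose, the force, the opening and the grip force at its end, in the units of the state.
- sensors.observe(): the state, without advancing time (a new reading comes with each control period).
- optics.get_image(name): name is "side" or "top" or "wrist"; returns the picture (400x640x3 uint8, blue, green, red); there is no depth.
- optics.calibration(name): a dict with "camera_matrix" (3x3 intrinsics, pixels), "rvec" (rotation vector, rad) and "tvec" (3), from world to camera coordinates, as OpenCV has them. Camera axes: x right, y down, z forward; pixel columns grow to the right and rows downward; lengths in m; the calibration is good to about 2 mm. A picture is of the moment at which its call begins: read the wrist's pose just before it. calibration takes no time and is no camera call; for the wrist camera it gives the pose at the moment of the call.
- arm.sign_off(): hands the job in; it is judged then, once.
The state is a dict: "clock": time; "joints": joint angles; "dq": joint speeds; "joint_efforts": joint torques, N m; "position": TCP position; "ee_rot": TCP orientation; "force": force on the tool from outside, world axes, zero at the start; "ft_torque": the same for the moment, N m; "width": opening from 0.0 (shut) to 1.0 (fully open); "gripper_force": force on a finger pad.
Only numpy, scipy, OpenCV 4.12 (cv2) and the standard library are available. Lean on these libraries where they do the work, as an engineer would, in place of code of your own. Each camera call takes 0.05 s, during which the arm holds its last target. There are 200 camera calls.

TASK

Take the stack of plaster pieces apart and put every piece, right way up, in its place: the small round die in the round steel dish; the straight quadrant cast and the horseshoe cast packed side by side, both flat on the floor of the rectangular grey tray (the straight cast has to lie across one end of it, parallel to the tray's short sides); and the big rectangular base plate centred on the slatted aluminium drying rack, its long side along the rack's long side. Plaster chips, so set the pieces down, do not drop them, and leave the small amber bottle and the purple jar standing where they are.

Things in the scene. Friction and masses are not known exactly. Their poses are not given: they have to be found in the camera images.
- plate_center (a point): Plaster base plate, the bottom of the stack, lying on the table: plain rectangular slab 100 (its x) by 60 (its y) by 18 mm high. The point is its centre, 9 mm above its underside; z up. About 0.14 kg.
- arch_center (a point): Horseshoe-shaped plaster cast of a lower jaw, lying on the base plate: 58 (its x) by 56 (its y) by 22 mm high with flat-topped teeth. The two straight legs run along x, each 16 mm wide, outer faces at y = +-28 mm from x = -29 to +1 mm, with 24 mm open between them; the round front is towards +x. The point is the centre of that outline, 11 mm above the underside; z up. About 0.06 kg; it can be held across the outer faces of both legs (56 mm), a little to -x of the point.
- quadrant_center (a point): Straight plaster quadrant cast, lying across the two legs of the horseshoe: bar 20 (its x) by 58 (its y) by 20 mm high with a row of five flat-topped teeth (for gripping and stacking it is a plain block). The point is its centre, 10 mm above its underside; z up. About 0.035 kg.
- die_center (a point): Plaster die, the top of the stack, standing on the quadrant cast: upright cylinder of 18 mm diameter and 18 mm height with a 13 mm wide tooth stump on it, 28 mm high in all. The point is on its axis, 14 mm above its underside; z up. About 0.015 kg.
- tray: Rectangular grey plastic tray, fixed, open above: outside 102 (its x) by 76 mm (its y), walls 3 mm thick, rim 7 mm and floor 3 mm above the table, inside 96 by 70 mm. Origin on the table under its centre; z up. Place of the quadrant cast and the horseshoe cast: the bar fits only across one end (bar along the tray's y, either end), the horseshoe fills the rest, legs along the tray's x, either way round.
- dish: Round shallow steel dish, fixed: outside diameter 56 mm, inside about 48 mm, floor 3 mm and rim 9 mm above the table. Origin on the table under its centre. Place of the die.
- rack: Low aluminium drying rack, fixed: 130 (its x) by 90 mm (its y), seven slats across its short way on two rails, flat top 12 mm above the table, no rim. Origin on the table under its centre; z up. Place of the base plate (x along x, either way round).
- bottle_center (a point): Bystander: small amber glass bottle with black cap, standing, 30 mm diameter, 56 mm high; the point is half-way up. Leave it alone.
- jar_center (a point): Bystander: small light purple jar with white lid, standing, 38 mm diameter, 42 mm high; the point is half-way up. Leave it alone.

How it is judged:
By the outcome, as a careful person would: the job done as asked, in the order asked, and still so for the second after the job is handed in, with the robot touching nothing.
It also fails if it takes over 118 s, if anything falls off the work surface, if the arm or the gripper's body presses on something with over 40 N, if the wrist force passes 120 N, or if a joint passes its speed limit or range.

## Working session

There is one attempt and no reset: what is moved stays moved. The work goes in short steps, Python scripts to look and compute and a tool call to move; the robot and the scene stay as the last step left them, time stands still between calls to the robot, and variables do not carry over. Pictures are saved under pics/ and viewed, at most 17 in all, crops included, and the job is handed in when it is done.

Besides the shell and the picture viewer there is one more tool, called after ">>>" as a command line: name --argument value ..., lists and objects as JSON in quotes. arm_command: Moves the arm, as the interface text tells. Its arguments: {"type":"object","properties":{"deltas":{"type":"array","items":{"type":"number"}},"force":{"type":"number"}},"required":["deltas"]}

```bash
mkdir -p pics; ls
python3 - <<'E'
from cell import sensors, optics, arm
import cv2
s=sensors.observe(); print(s, arm.nose_length)
for n in ("top","side"):
    cv2.imwrite(f"pics/{n}0.png",optics.get_image(n)); c=optics.calibration(n); print(n,c)
E
```

```text
pics
{'clock': 0.0, 'joints': array([-1.42061639,  0.43521136,  0.02498831,  1.57412108, -0.0115683 ,
        1.13401299, -0.07510293]), 'dq': array([-0.00108713, -0.0001997 , -0.00026376,  0.00195643, -0.00104929,
       -0.00014488,  0.00122131]), 'joint_efforts': array([ 7.88345769e-04, -6.67857170e+01,  9.85405035e-01, -3.14460397e+01,
       -6.05108030e-02,  4.34252957e-02,  1.83995967e-04]), 'position': array([0.15625819, 0.60463581, 0.24494309]), 'ee_rot': array([-3.96120980e-01, -3.11649547e+00,  2.52640460e-03]), 'force': array([-0.15450684,  0.35090238, -0.71352978]), 'ft_torque': array([-0.04587969, -0.00658605, -0.00325881]), 'gripper_force': 0.0, 'width': 1.0012578910276064} 0.019
top {'camera_matrix': array([[503.85975674,   0.        , 324.98103155],
       [  0.        , 503.85975674, 190.19128787],
       [  0.        ,   0.        ,   1.        ]]), 'rvec': array([ 2.17902092, -2.20230392,  0.09556087]), 'tvec': array([-0.03780093,  0.52912861,  1.01780198])}
side {'camera_matrix': array([[364.88783852,   0.        , 324.19554775],
       [  0.        , 364.88783852, 201.01560589],
       [  0.        ,   0.        ,   1.        ]]), 'rvec': array([ 1.04245826, -2.5305674 ,  0.94559152]), 'tvec': array([0.36443463, 0.34868316, 0.53034517])}
```

View pics/top0.png

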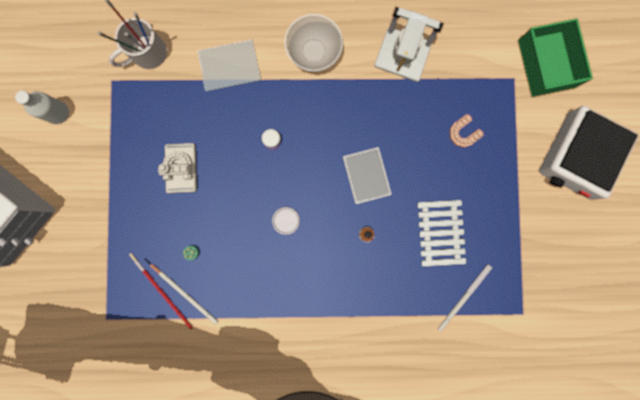

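View pics/side0.png

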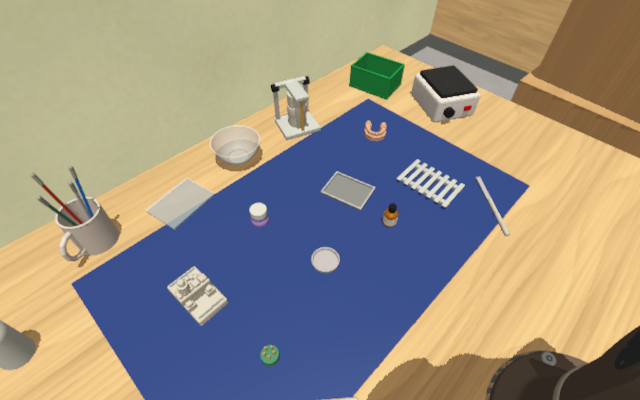

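Top view: stack at (180,168) with the die on its left (~165,170), jar (271,139), dish (286,221), tray (367,175), bottle (367,234), rack (442,233). The side view agrees.

```bash
cat > h.py <<'E'
import cv2, numpy as np
from cell import sensors, optics, arm
from scipy.spatial.transform import Rotation as R
def ray(c,uv,z):
    """pixels -> world points on the plane at height z"""
    uv=np.atleast_2d(np.float64(uv)); M=cv2.Rodrigues(c["rvec"])[0]; t=c["tvec"].ravel()
    o=-M.T@t; d=np.c_[uv,np.ones(len(uv))]@np.linalg.inv(c["camera_matrix"]).T@M
    return o+d*((z-o[2])/d[:,2])[:,None]
def blobs(mask,amin=60):
    cs,_=cv2.findContours(mask.astype(np.uint8)*255,cv2.RETR_EXTERNAL,cv2.CHAIN_APPROX_NONE)
    return [c[:,0] for c in cs if cv2.contourArea(c)>amin]
def rect(P):
    """minAreaRect of world xy (m): centre, long, short (mm), yaw of the long side (deg)"""
    (c,s,_)=r=cv2.minAreaRect(np.float32(P[:,:2]*1000)); b=cv2.boxPoints(r)
    e=max((b[1]-b[0],b[2]-b[1]),key=np.linalg.norm)
    return np.round(c,1),np.round(sorted(s)[::-1],1),round(np.degrees(np.arctan2(e[1],e[0]))%180,1)
def yaw():
    """direction of the tool's y axis in the world, deg mod 180"""
    s=sensors.observe(); M=R.from_rotvec(s["ee_rot"]).as_matrix()
    return s["position"],np.degrees(np.arctan2(M[1,1],M[0,1])),M[:,2]
E
python3 - <<'E'
from h import *
im=cv2.imread("pics/top0.png"); c=optics.calibration("top")
hsv=cv2.cvtColor(im,cv2.COLOR_BGR2HSV); h,s,v=cv2.split(hsv)
m=~((h>100)&(h<135)&(s>110)); m[:84]=0;m[312:]=0;m[:,:116]=0;m[:,512:]=0
m=cv2.morphologyEx(m.astype(np.uint8),cv2.MORPH_CLOSE,np.ones((3,3)))
for b in blobs(m):
    print(b.mean(0).round(),[rect(ray(c,b,z)) for z in (0.007,0.018)])
print(yaw())
cw=optics.calibration("wrist");p,_,_=yaw();M=cv2.Rodrigues(cw["rvec"])[0];print("cam",-M.T@cw["tvec"].ravel()-p,M[2],cw["camera_matrix"][0,0])
E
```

```text
[465. 132.] [(array([ 649.6, -338.4]), array([69.4, 63.6]), np.float32(126.0)), (array([ 647.5, -335.1]), array([68.6, 62.9]), np.float32(126.0))]
[295. 205.] [(array([490.5,   0.6]), array([779.8, 416.8]), np.float32(89.2)), (array([4.901e+02, 3.000e-01]), array([771.6, 412.4]), np.float32(89.2))]
[222.  86.] [(array([749.1, 169.2]), array([88.4, 15. ]), np.float32(89.6)), (array([746. , 167.2]), array([87.5, 14.9]), np.float32(89.6))]
(array([0.15622182, 0.60470625, 0.24503601]), np.float64(75.51337064654959), array([-2.54397351e-04, -1.38661748e-03, -9.99999006e-01]))
cam [-0.06944204  0.01800513  0.13930239] [ 0.25629031 -0.06808156 -0.96419924] 283.0833056115874
```

Run:
```python
from h import *
im=cv2.imread("pics/top0.png"); c=optics.calibration("top")
h,s,v=cv2.split(cv2.cvtColor(im,cv2.COLOR_BGR2HSV))
print([(n,im[y,x],h[y,x],s[y,x],v[y,x]) for n,(x,y) in dict(mat=(230,180),tray=(367,175),dish=(286,221),plate=(190,185)).items()])
m=((h<100)|(s<140)).astype(np.uint8); m[:90]=0;m[305:]=0;m[:,:125]=0;m[:,505:]=0
for n,(x,y,w,hh) in dict(stack=(150,135,60,65),jar=(255,122,35,35),dish=(265,200,45,42),tray=(335,140,65,70),bottle=(352,220,30,30),rack=(408,190,65,85)).items():
    k=np.zeros_like(m);k[y:y+hh,x:x+w]=1
    for b in blobs(cv2.morphologyEx(m*k,cv2.MORPH_CLOSE,np.ones((5,5)))): print(n,b.mean(0).round(),len(b),[rect(ray(c,b,z)) for z in (0.007,0.018,.05)])
```

```text
[('mat', array([150, 106,  91], dtype=uint8), np.uint8(112), np.uint8(100), np.uint8(150)), ('tray', array([158, 163, 163], dtype=uint8), np.uint8(30), np.uint8(8), np.uint8(163)), ('dish', array([209, 212, 221], dtype=uint8), np.uint8(8), np.uint8(14), np.uint8(221)), ('plate', array([195, 213, 223], dtype=uint8), np.uint8(19), np.uint8(32), np.uint8(223))]
stack [180. 167.] 246 [(array([581.4, 259.2]), array([136., 123.]), np.float32(0.3)), (array([580. , 256.2]), array([134.6, 121.7]), np.float32(0.3)), (array([576.1, 247.4]), array([130.4, 118. ]), np.float32(0.3))]
jar [272. 139.] 136 [(array([638.5,  66.4]), array([72.2, 71.4]), np.float32(179.7)), (array([636.5,  65.4]), array([71.5, 70.6]), np.float32(179.7)), (array([630.8,  62.5]), array([69.3, 68.4]), np.float32(179.7))]
dish [287. 220.] 170 [(array([467.5,  35.9]), array([91.5, 84.9]), np.float32(89.4)), (array([467.4,  35.3]), array([90.6, 84. ]), np.float32(89.4)), (array([466.9,  33.3]), array([87.8, 81.4]), np.float32(89.4))]
tray [367. 174.] 266 [(array([ 562.1, -132.3]), array([145.4, 134.7]), np.float32(179.3)), (array([ 560.9, -131.2]), array([143.9, 133.3]), np.float32(179.3)), (array([ 557.6, -128. ]), array([139.5, 129.2]), np.float32(179.3))]
bottle [366. 234.] 116 [(array([ 436.7, -128.7]), array([60.5, 59.9]), np.float32(89.3)), (array([ 436.9, -127.7]), array([59.9, 59.3]), np.float32(89.3)), (array([ 437.4, -124.6]), array([58. , 57.5]), np.float32(89.3))]
rack [440. 232.] 296 [(array([ 440.7, -282.1]), array([175.6, 134.2]), np.float32(178.7)), (array([ 440.8, -279.5]), array([173.8, 132.8]), np.float32(178.7)), (array([ 441.2, -271.7]), array([168.4, 128.7]), np.float32(178.7))]
```

Run:
```python
from h import *
im=cv2.imread("pics/top0.png"); c=optics.calibration("top")
h,s,v=cv2.split(cv2.cvtColor(im,cv2.COLOR_BGR2HSV))
m=((h<95)|(s<60)).astype(np.uint8)
for n,(x,y,w,hh) in dict(stack=(150,135,60,65),jar=(255,122,35,35),dish=(265,200,45,42),tray=(335,140,65,70),bottle=(352,220,30,30),rack=(408,190,65,85)).items():
    k=np.zeros_like(m);k[y:y+hh,x:x+w]=1
    for b in blobs(cv2.morphologyEx(m*k,cv2.MORPH_CLOSE,np.ones((5,5)))): print(n,b.mean(0).round(),len(b),[rect(ray(c,b,z)) for z in (0.007,0.018,.05)])
```

```text
stack [179. 168.] 158 [(array([579.8, 265.1]), array([105.2,  81. ]), np.float32(2.3)), (array([578.5, 262. ]), array([104.1,  80.2]), np.float32(2.3)), (array([574.6, 253. ]), array([100.9,  77.7]), np.float32(2.3))]
jar [271. 138.] 54 [(array([641.6,  69.4]), array([40.3, 39.8]), np.float32(179.7)), (array([639.6,  68.4]), array([39.9, 39.4]), np.float32(179.7)), (array([633.9,  65.4]), array([38.7, 38.2]), np.float32(179.7))]
dish [285. 220.] 80 [(array([468.6,  40. ]), array([58., 58.]), np.float32(89.4)), (array([468.4,  39.2]), array([57.4, 57.3]), np.float32(89.4)), (array([467.9,  37.1]), array([55.7, 55.6]), np.float32(89.4))]
tray [367. 175.] 165 [(array([ 560.4, -131.2]), array([106.9,  81.2]), np.float32(14.3)), (array([ 559.3, -130.1]), array([105.8,  80.3]), np.float32(14.3)), (array([ 556. , -126.9]), array([102.5,  77.8]), np.float32(14.3))]
bottle [366. 234.] 45 [(array([ 437.2, -128.1]), array([33.6, 32.3]), np.float32(44.3)), (array([ 437.4, -127.1]), array([33.2, 32. ]), np.float32(44.3)), (array([ 437.8, -124.1]), array([32.2, 31. ]), np.float32(44.3))]
rack [441. 233.] 213 [(array([ 439. , -284.7]), array([135.5,  95.4]), np.float32(2.6)), (array([ 439.2, -282. ]), array([134.1,  94.4]), np.float32(2.6)), (array([ 439.6, -274.1]), array([129.9,  91.5]), np.float32(2.6))]
```

>>> arm_command --deltas '[0, 0, 0, 0.42, -0.345, -0.01, 91, 0, 0, 0, 0.42, -0.345, -0.01, 91, 0, 0, 0, 0.42, -0.345, -0.01, 91, 0, 0, 0, 0.42, -0.345, -0.01, 91, 0, 0, 0, 0.42, -0.345, -0.01, 91, 0, 0, 0, 0.42, -0.345, -0.01, 91, 0, 0, 0, 0.42, -0.345, -0.01, 91, 0, 0, 0, 0.42, -0.345, -0.01, 91, 0, 0, 0, 0.42, -0.345, -0.01, 91, 0, 0, 0, 0.42, -0.345, -0.01, 91, 0, 0, 0, 0.42, -0.345, -0.01, 91, 0, 0, 0, 0.42, -0.345, -0.01, 91, 0, 0, 0, 0.42, -0.345, -0.01, 91]' --force 15

```text
clock: 1.4
position: [0.5767, 0.2589, 0.2351]
ee_rot: [-0.4, -3.115, 0.001]
force: [-0.3, 0.9, 0.4]
width: 0.989
gripper_force: 0.0
```

Run:
```python
from h import *
print(yaw(),sensors.observe()["clock"]); c=optics.calibration("wrist"); im=optics.get_image("wrist"); cv2.imwrite("pics/w1.png",im); np.savez("pics/w1.npz",**c)
M=cv2.Rodrigues(c["rvec"])[0]; print("cam",-M.T@c["tvec"].ravel())
```

```text
(array([0.57672263, 0.25893225, 0.23506252]), np.float64(75.3573598918156), array([-1.00927634e-03, -6.34048273e-04, -9.99999290e-01])) 1.4
cam [0.50740811 0.27701556 0.37442504]
```

View pics/w1.png

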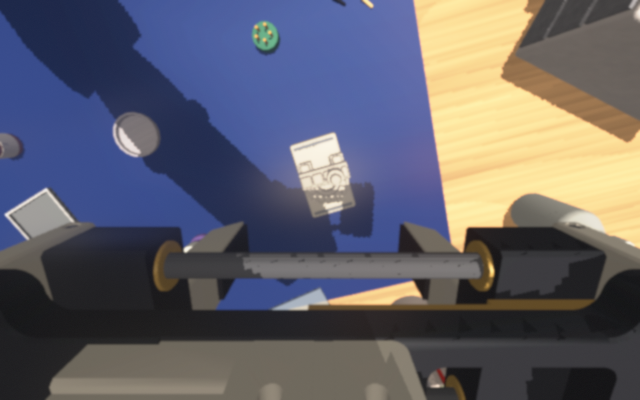

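The wrist view shows the stack at (322,175), gripper in the lower half, dish (136,135). Zooming in.

```bash
python3 -c "
import cv2
im=cv2.imread('pics/w1.png')[120:230,270:380]; cv2.imwrite('pics/w1c.png',cv2.resize(im,(594,594),interpolation=cv2.INTER_CUBIC))"
```

```text
(no output)
```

View pics/w1c.png

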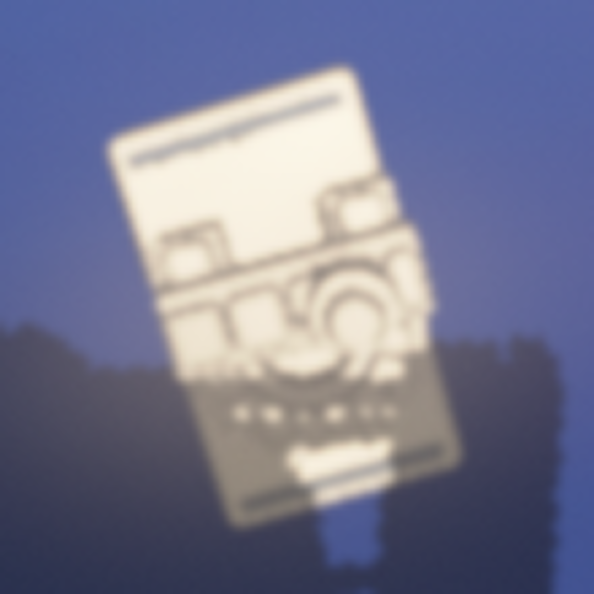

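The crop shows the plate's corners at zoom (110,140),(350,68),(460,462),(235,527), the bar across (y-ward), horseshoe front towards +x, and the die's stump top at zoom (352,318).

Run:
```python
from h import *
c=dict(np.load("pics/w1.npz"))
f=lambda p,z: ray(c,np.array(p)/5.4+[270,120],z)
P=f([(110,140),(350,68),(460,462),(235,527)],.018); print("plate",rect(P),P.round(4)[:,:2].tolist())
print("die",f((352,318),.088))
B=f([(163,312),(418,232)],.060); print("bar near edge",B, np.degrees(np.arctan2(*(B[0]-B[1])[1::-1])),np.linalg.norm(B[0]-B[1]))
L=f([(160,240),(385,178)],.040); print("legs outer ends",L,np.linalg.norm(L[0]-L[1]))
ct=optics.calibration("top"); print("die top view",ray(ct,(165,170),.088))
```

```text
plate (array([579.6, 258.5]), array([98.9, 57.7]), np.float32(1.8)) [[0.5311, 0.2281], [0.5293, 0.2857], [0.6275, 0.2889], [0.6299, 0.2313]]
die [[0.57054726 0.27303884 0.088     ]]
bar near edge [[0.56545353 0.23456613 0.06      ]
 [0.5625184  0.29026628 0.06      ]] -86.98358624632428 0.055777432818284074
legs outer ends [[0.55338714 0.2356567  0.04      ]
 [0.55266923 0.28688096 0.04      ]] 0.05122929110670138
die top view [[0.56567693 0.26437927 0.088     ]]
```

>>> arm_command --deltas '[0, 0, 0, -0.006, 0.014, -0.05, 60, 0, 0, 0, -0.006, 0.014, -0.085, 60, 0, 0, 0, -0.006, 0.014, -0.085, 60, 0, 0, 0, -0.006, 0.014, -0.085, 60]'

```text
clock: 1.85
position: [0.5695, 0.2751, 0.1512]
ee_rot: [-0.393, -3.116, 0.001]
force: [0.2, -0.4, 0.8]
width: 0.697
gripper_force: 0.0
```

Run:
```python
from h import *
print(yaw()); c=optics.calibration("wrist"); im=optics.get_image("wrist"); cv2.imwrite("pics/w2.png",im); np.savez("pics/w2.npz",**c)
cv2.imwrite('pics/w2c.png',cv2.resize(im[100:300,220:420],(600,600),interpolation=cv2.INTER_CUBIC))
```

```text
(array([0.56951698, 0.27512435, 0.15124493]), np.float64(75.61293536474533), array([-1.01294087e-03, -2.19860595e-04, -9.99999463e-01]))
```

View pics/w2c.png

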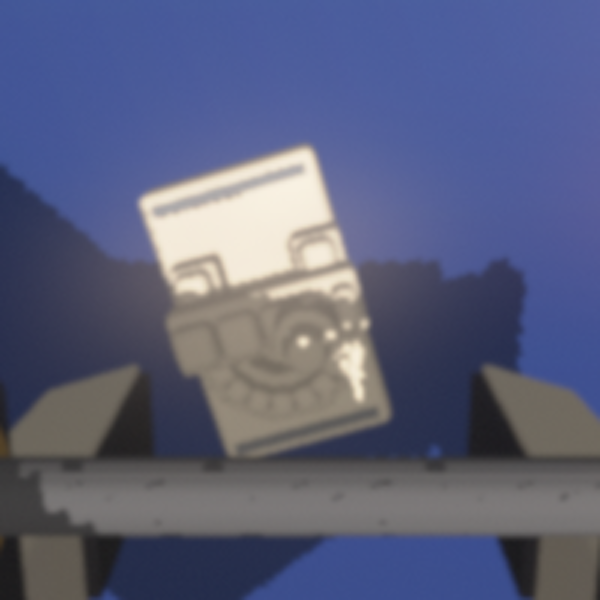

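Die's stump top shows at zoom (308,335), midway between the fingers; bar near-top edge from (170,322) to (357,267).

Run:
```python
from h import *
c=dict(np.load("pics/w2.npz"))
f=lambda p,z: ray(c,np.array(p)/3+[220,100],z)
print("die",f((308,335),.088)[0])
B=f([(170,322),(357,267)],.060); print("bar near edge",B, np.degrees(np.arctan2(*(B[1]-B[0])[1::-1])),np.linalg.norm(B[0]-B[1]))
P=f([(138,200),(313,146),(392,415),(232,458)],.018); print("plate",rect(P))
```

```text
die [0.56697452 0.27516977 0.088     ]
bar near edge [[0.56266486 0.23556617 0.06      ]
 [0.56016197 0.2910209  0.06      ]] 92.58422836815693 0.05551118379218535
plate (array([578.7, 259. ]), array([96.9, 59.3]), np.float32(2.7))
```

>>> arm_command --deltas '[0, 0, 0, 0, -0.001, -0.03, 30, 0, 0, 0, 0, -0.001, -0.05, 30, 0, 0, 0, 0, -0.001, -0.063, 30, 0, 0, 0, 0, -0.001, -0.063, 30, 0, 0, 0, 0, -0.001, -0.063, 12, 0, 0, 0, 0, -0.001, -0.063, 12, 0, 0, 0, 0, -0.001, -0.063, 12, 0, 0, 0, 0, -0.001, -0.063, 12, 0, 0, 0, 0, -0.001, -0.063, 12, 0, 0, 0, 0, -0.001, -0.063, 12]' --force 8

```text
clock: 2.9
position: [0.5713, 0.2737, 0.0892]
ee_rot: [0.396, 3.114, 0.003]
force: [-0.8, -0.4, 7.0]
width: 0.188
gripper_force: 8.0
```

>>> arm_command --deltas '[0, 0, 0, 0, 0, 0.005, 12, 0, 0, 0, 0, 0, 0.015, 12, 0, 0, 0, 0, 0, 0.03, 12, 0, 0, 0, 0, 0, 0.06, 12, 0, 0, 0, 0, 0, 0.06, 12]'

```text
clock: 3.4
position: [0.5727, 0.2742, 0.1528]
ee_rot: [0.396, 3.111, 0.007]
force: [1.2, 0.2, 0.4]
width: 0.189
gripper_force: 8.0
```

Run:
```python
from h import *
s=sensors.observe();print(yaw(),s["force"],s["width"]); c=optics.calibration("wrist"); im=optics.get_image("wrist"); cv2.imwrite("pics/w3.png",im); np.savez("pics/w3.npz",**c)
cv2.imwrite('pics/w3c.png',cv2.resize(im[100:300,220:420],(600,600),interpolation=cv2.INTER_CUBIC))
```

```text
(array([0.5726785 , 0.27416947, 0.15278927]), np.float64(75.49894986400919), array([ 0.00613123,  0.00348974, -0.99997511])) [1.15488965 0.2025077  0.4094111 ] 0.18868444789889108
```

View pics/w3c.png

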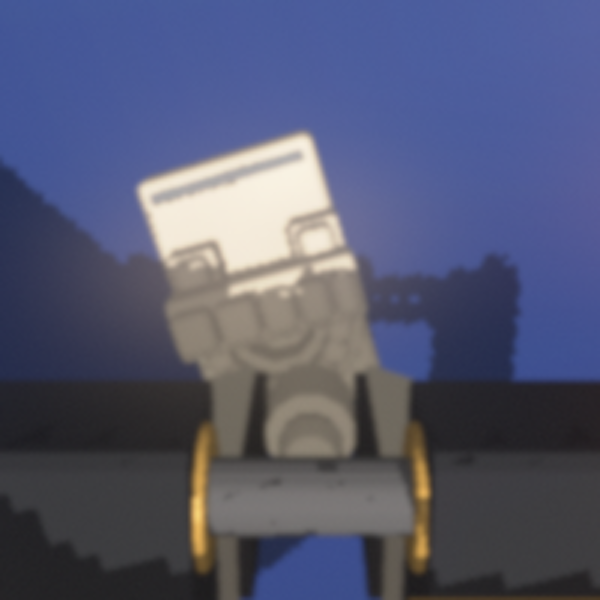

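The die is held upright between the pads at zoom (310,420), and bar and horseshoe remain in place. To the dish.

>>> arm_command --deltas '[0, 0, 0, -0.017, -0.04, 0, 12, 0, 0, 0, -0.034, -0.08, -0.01, 12, 0, 0, 0, -0.051, -0.12, -0.02, 12, 0, 0, 0, -0.068, -0.16, -0.04, 12, 0, 0, 0, -0.085, -0.2, -0.06, 12, 0, 0, 0, -0.1015, -0.233, -0.08, 12, 0, 0, 0, -0.1015, -0.233, -0.095, 12, 0, 0, 0, -0.1015, -0.233, -0.107, 12, 0, 0, 0, -0.1015, -0.233, -0.112, 12, 0, 0, 0, -0.1015, -0.233, -0.112, 12, 0, 0, 0, -0.1015, -0.233, -0.112, 12]'

```text
clock: 4.55
position: [0.4694, 0.041, 0.036]
ee_rot: [0.394, 3.116, 0.001]
force: [0.2, 0.1, -1.2]
width: 0.191
gripper_force: 8.0
```

Run:
```python
from h import *
s=sensors.observe();print(yaw(),s["force"],s["width"]); im=optics.get_image("wrist"); cv2.imwrite('pics/w4c.png',cv2.resize(im[150:300,220:420],(800,600),interpolation=cv2.INTER_CUBIC))
```

```text
(array([0.46938577, 0.04097913, 0.036031  ]), np.float64(75.58903658505653), array([ 5.39909325e-04,  3.33076324e-04, -9.99999799e-01])) [ 0.2240078   0.12423105 -1.20631628] 0.19098580689382233
```

View pics/w4c.png

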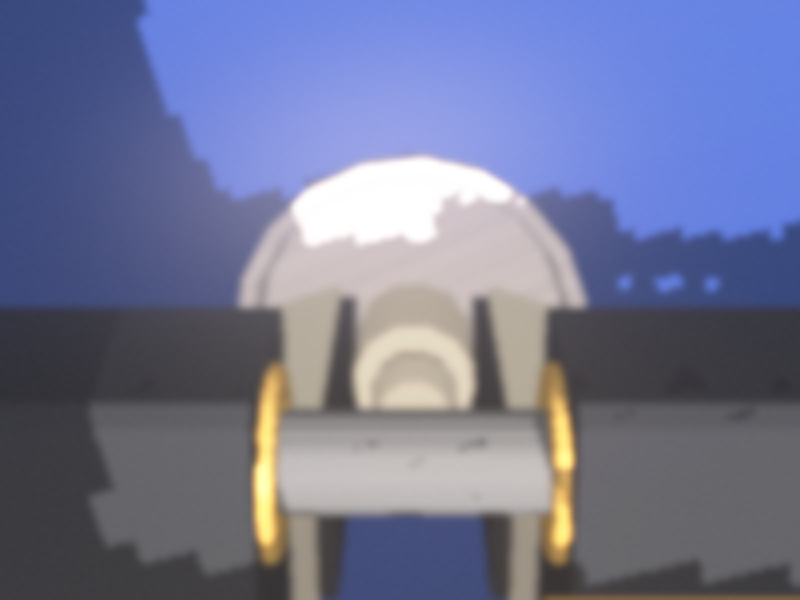

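The die is centred over the dish (die at ~(415,350), dish rim 240–585). Lower the last millimetres.

>>> arm_command --deltas '[0, 0, 0, 0, 0, -0.002, 12, 0, 0, 0, 0, 0, -0.0035, 12, 0, 0, 0, 0, 0, -0.0035, 12, 0, 0, 0, 0, 0, -0.0035, 12]'

```text
clock: 5.0
position: [0.4689, 0.0402, 0.0323]
ee_rot: [0.396, 3.116, 0.0]
force: [0.2, 0.4, -0.2]
width: 0.186
gripper_force: 8.0
```

>>> arm_command --deltas '[0, 0, 0, 0, 0, -0.0008, 12, 0, 0, 0, 0, 0, -0.0008, 12]'

```text
clock: 5.2
position: [0.469, 0.0401, 0.0319]
ee_rot: [0.396, 3.116, 0.0]
force: [-1.4, -0.3, 7.5]
width: 0.189
gripper_force: 8.0
```

>>> arm_command --deltas '[0, 0, 0, 0, 0, 0, 30, 0, 0, 0, 0, 0, 0, 30, 0, 0, 0, 0, 0, 0, 30, 0, 0, 0, 0, 0, 0.02, 30, 0, 0, 0, 0, 0, 0.06, 30, 0, 0, -0.09, 0, 0, 0.1, 45, 0, 0, -0.18, 0.02, 0.043, 0.128, 45, 0, 0, -0.27, 0.04, 0.086, 0.128, 45, 0, 0, -0.36, 0.06, 0.13, 0.128, 45, 0, 0, -0.45, 0.08, 0.174, 0.128, 45, 0, 0, -0.54, 0.1025, 0.223, 0.128, 45, 0, 0, -0.63, 0.1025, 0.223, 0.128, 45, 0, 0, -0.72, 0.1025, 0.223, 0.128, 45, 0, 0, -0.81, 0.1025, 0.223, 0.128, 45, 0, 0, -0.81, 0.1025, 0.223, 0.128, 45, 0, 0, -0.81, 0.1025, 0.223, 0.128, 45]'

```text
clock: 6.8
position: [0.5711, 0.2631, 0.1592]
ee_rot: [2.165, 2.276, -0.001]
force: [-0.7, -0.4, 0.4]
width: 0.495
gripper_force: 0.0
```

Run:
```python
from h import *
s=sensors.observe();print(yaw(),s["clock"],s["joints"].round(2)); c=optics.calibration("wrist"); im=optics.get_image("wrist"); np.savez("pics/w5.npz",**c)
cv2.imwrite('pics/w5c.png',cv2.resize(im[100:300,220:420],(600,600),interpolation=cv2.INTER_CUBIC))
t=optics.get_image("top")[200:242,265:307]; print("die in dish: top mean",t[15:27,15:27].mean((0,1)))
cv2.imwrite("pics/t5.png",t)
```

```text
(array([0.57112608, 0.26313453, 0.15918432]), np.float64(2.859019587207958), array([-3.08465188e-04, -5.25804000e-04, -9.99999814e-01])) 6.8 [-0.83  0.55  0.47  1.69 -0.29  0.97 -0.2 ]
die in dish: top mean [202.20138889 211.73611111 219.97222222]
```

View pics/w5c.png

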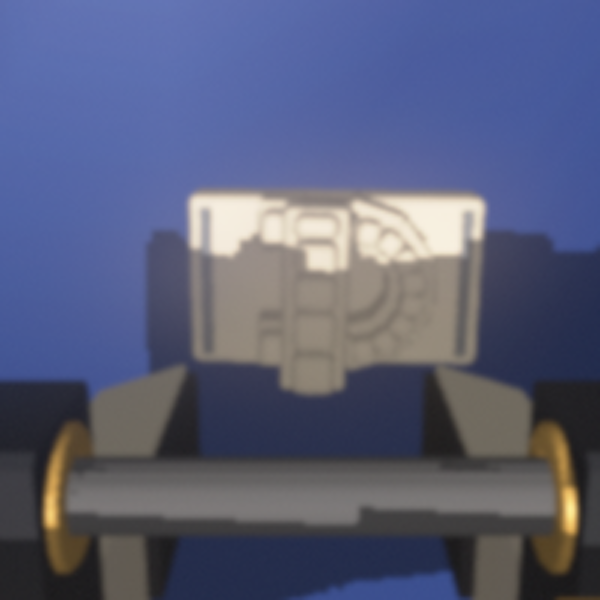

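Bar spans zoom (281,208)–(352,208) to (280,390)–(345,390); almost aligned with the tool, slightly right of the fingers' middle.

Run:
```python
from h import *
c=dict(np.load("pics/w5.npz"))
f=lambda p,z: ray(c,np.array(p)/3+[220,100],z)
B=f([(282,208),(352,208),(345,390),(280,390)],.060); print("bar",rect(B),B[:,:2].round(4).tolist())
P=f([(190,192),(485,198),(472,362),(195,360)],.018); print("plate",rect(P))
print("arch: legs outer -x ends", f([(262,212),(258,362)],.04), "front", f((438,275),.04))
```

```text
bar (array([572.2, 262.9]), array([56. , 19.9]), np.float32(91.7)) [[0.5614, 0.2902], [0.5813, 0.2912], [0.5827, 0.2356], [0.5631, 0.2346]]
plate (array([580. , 258.6]), array([98.3, 59.5]), np.float32(2.4))
arch: legs outer -x ends [[0.5548089  0.28494059 0.04      ]
 [0.55524549 0.23560528 0.04      ]] front [[0.61087607 0.26759781 0.04      ]]
```

>>> arm_command --deltas '[0, 0, 0, 0.001, 0, -0.04, 45, 0, 0, 0, 0.001, 0, -0.075, 36, 0, 0, 0, 0.001, 0, -0.09, 32, 0, 0, 0, 0.001, 0, -0.0945, 30, 0, 0, 0, 0.001, 0, -0.0945, 14, 0, 0, 0, 0.001, 0, -0.0945, 14, 0, 0, 0, 0.001, 0, -0.0945, 14, 0, 0, 0, 0.001, 0, -0.0945, 14, 0, 0, 0, 0.001, 0, -0.0945, 14]' --force 10

```text
clock: 7.8
position: [0.5731, 0.2635, 0.0663]
ee_rot: [2.17, 2.271, 0.003]
force: [-1.8, -1.2, 6.3]
width: 0.215
gripper_force: 10.0
```

>>> arm_command --deltas '[0, 0, 0, 0, 0, 0.005, 14, 0, 0, 0, 0, 0, 0.02, 14, 0, 0, 0, 0, 0, 0.05, 14, 0, 0, 0, 0, -0.02, 0.09, 14, 0, 0, 0, 0, -0.06, 0.105, 14, 0, 0, 0.03, 0, -0.105, 0.105, 14, 0, 0, 0.06, 0.003, -0.15, 0.105, 14, 0, 0, 0.09, 0.003, -0.195, 0.105, 14, 0, 0, 0.127, 0.003, -0.24, 0.105, 14, 0, 0, 0.127, 0.003, -0.285, 0.105, 14, 0, 0, 0.127, 0.003, -0.33, 0.105, 14, 0, 0, 0.127, 0.003, -0.375, 0.105, 14, 0, 0, 0.127, 0.003, -0.41, 0.105, 14, 0, 0, 0.127, 0.003, -0.428, 0.105, 14, 0, 0, 0.127, 0.003, -0.428, 0.105, 14, 0, 0, 0.127, 0.003, -0.428, 0.105, 14]'

```text
clock: 9.4
position: [0.5754, -0.1646, 0.1706]
ee_rot: [1.934, 2.476, 0.001]
force: [-0.3, 0.2, -0.8]
width: 0.219
gripper_force: 10.0
```

Run:
```python
from h import *
s=sensors.observe();print(yaw(),s["clock"],s["width"]); c=optics.calibration("wrist"); im=optics.get_image("wrist"); np.savez("pics/w6.npz",**c)
cv2.imwrite('pics/w6.png',im)
```

```text
(array([ 0.57542186, -0.16459546,  0.17063274]), np.float64(14.00595123372472), array([ 5.91853359e-04,  4.76703985e-04, -9.99999711e-01])) 9.4 0.21921025862506852
```

View pics/w6.png

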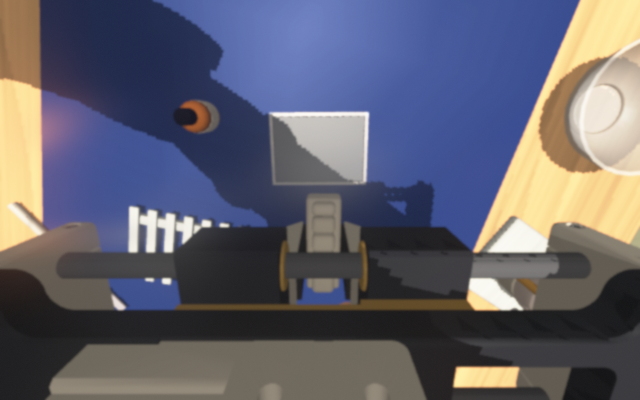

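Tray rim corners at about (269,113),(369,112),(366,184),(273,184); bar held parallel to its short side at (323,220).

Run:
```python
from h import *
c=dict(np.load("pics/w6.npz")); im=cv2.imread("pics/w6.png")
h,s,v=cv2.split(cv2.cvtColor(im,cv2.COLOR_BGR2HSV)); m=((h<95)|(s<70)).astype(np.uint8); k=np.zeros_like(m);k[95:190,255:385]=1
for b in blobs(cv2.morphologyEx(m*k,cv2.MORPH_CLOSE,np.ones((5,5))),500): print("mask",rect(ray(c,b,.007)))
P=ray(c,[(269,113),(369,112),(366,184),(273,184)],.007); r=rect(P); print(r,P[:,:2].round(4).tolist())
ct=optics.calibration("top"); im=optics.get_image("top"); 
a=np.radians(14.3); 
for ctr in (np.array([.5604,-.1312]),r[0]/1000): print("bar target", ctr+.034*np.array([np.cos(a),np.sin(a)]),"arch centre",ctr-.012*np.array([np.cos(a),np.sin(a)]))
```

```text
mask (array([ 561.9, -131.6]), array([105.1,  82.7]), np.float32(14.0))
(array([ 561.7, -129.2]), array([102.8,  76. ]), np.float32(14.0)) [[0.5029, -0.1058], [0.6024, -0.0799], [0.6208, -0.1537], [0.5216, -0.1784]]
bar target [ 0.59334653 -0.12280203] arch centre [ 0.54877181 -0.13416399]
bar target [ 0.59464653 -0.12080203] arch centre [ 0.55007181 -0.13216399]
```

>>> arm_command --deltas '[0, 0, 0, 0.01, 0.022, -0.03, 14, 0, 0, 0, 0.019, 0.043, -0.06, 14, 0, 0, 0, 0.019, 0.043, -0.1, 14, 0, 0, 0, 0.019, 0.043, -0.125, 14, 0, 0, 0, 0.019, 0.043, -0.136, 14, 0, 0, 0, 0.019, 0.043, -0.138, 14, 0, 0, 0, 0.019, 0.043, -0.139, 14, 0, 0, 0, 0.019, 0.043, -0.139, 14]'

```text
clock: 10.3
position: [0.5953, -0.122, 0.0323]
ee_rot: [1.932, 2.475, 0.002]
force: [-0.5, 0.4, -1.2]
width: 0.216
gripper_force: 10.0
```

Run:
```python
from h import *
s=sensors.observe();print(yaw(),s["force"]); c=optics.calibration("wrist"); im=optics.get_image("wrist"); np.savez("pics/w7.npz",**c)
cv2.imwrite('pics/w7.png',cv2.resize(im[80:305,170:470],(800,600),interpolation=cv2.INTER_CUBIC))
```

```text
(array([ 0.59530434, -0.12196299,  0.03232136]), np.float64(14.043683919832878), array([ 2.20721248e-03, -1.60989139e-04, -9.99997551e-01])) [-0.48078023  0.37002341 -1.18007676]
```

View pics/w7.png

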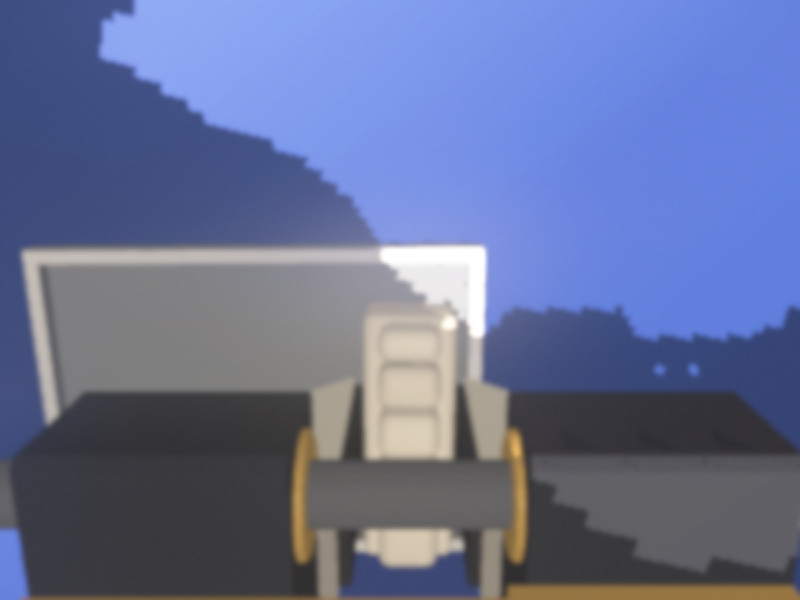

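The bar hangs just above the tray floor: its +y end at (410,303) inside the tray rim (inner edge row 265), right side near the +x wall (470), -y end at (408,565).

Run:
```python
from h import *
c=dict(np.load("pics/w7.npz"))
f=lambda p,z: ray(c,np.array(p)/(8/3)+[170,80],z)
a=np.radians(14); T=np.array([.561,-.1302]); M=np.array([[np.cos(a),np.sin(a)],[-np.sin(a),np.cos(a)]])
for n,p,z in (("bar +y end low",(410,303),.006),("bar +y end top",(410,318),.026),("bar -y end top",(405,562),.026),("bar right top",(455,380),.026),("bar left top",(366,380),.026),("rim outer +y",(250,248),.007),("rim outer corner",(486,247),.007),("rim outer corner L",(23,250),.007)):
    print(n,(M@(f(p,z)[0,:2]-T)*1000).round(1))
```

```text
bar +y end low [35.1 25.8]
bar +y end top [35.  28.1]
bar -y end top [ 34.  -28.1]
bar right top [44.3 14.8]
bar left top [26.  14.8]
rim outer +y [-0.3 38.7]
rim outer corner [51.9 38.9]
rim outer corner L [-50.6  38.2]
```

>>> arm_command --deltas '[0, 0, 0, 0, 0, -0.001, 14, 0, 0, 0, 0, 0, -0.002, 14, 0, 0, 0, 0, 0, -0.003, 14, 0, 0, 0, 0, 0, -0.003, 14]'

```text
clock: 10.75
position: [0.5947, -0.122, 0.0289]
ee_rot: [1.933, 2.475, 0.001]
force: [-1.8, 1.0, 8.2]
width: 0.213
gripper_force: 10.0
```

>>> arm_command --deltas '[0, 0, 0, 0, 0, 0, 34, 0, 0, 0, 0, 0, 0, 34, 0, 0, 0, 0, 0, 0, 34, 0, 0, 0, 0, 0, 0.02, 34, 0, 0, 0, 0, 0, 0.06, 34, 0, 0, 0.08, 0, 0, 0.1, 50, 0, 0, 0.17, 0, 0.045, 0.122, 82, 0, 0, 0.26, 0, 0.09, 0.122, 82, 0, 0, 0.35, 0, 0.135, 0.122, 82, 0, 0, 0.44, 0, 0.18, 0.122, 82, 0, 0, 0.53, -0.01, 0.225, 0.122, 82, 0, 0, 0.62, -0.022, 0.27, 0.122, 82, 0, 0, 0.71, -0.022, 0.315, 0.122, 82, 0, 0, 0.8, -0.022, 0.36, 0.122, 82, 0, 0, 0.872, -0.022, 0.383, 0.122, 82, 0, 0, 0.872, -0.022, 0.383, 0.122, 82, 0, 0, 0.872, -0.022, 0.383, 0.122, 82]'

```text
clock: 12.45
position: [0.5721, 0.261, 0.1495]
ee_rot: [0.068, -3.14, 0.001]
force: [0.5, -0.6, -1.1]
width: 0.891
gripper_force: 0.0
```

Run:
```python
from h import *
s=sensors.observe();print(yaw(),s["clock"],s["width"]); c=optics.calibration("wrist"); im=optics.get_image("wrist"); np.savez("pics/w8.npz",**c)
cv2.imwrite('pics/w8.png',cv2.resize(im[100:300,220:420],(600,600),interpolation=cv2.INTER_CUBIC))
```

```text
(array([0.57214393, 0.2609644 , 0.14954339]), np.float64(92.48245503846292), array([-5.51048460e-04, -6.53806522e-04, -9.99999634e-01])) 12.45 0.8905727922060547
```

View pics/w8.png

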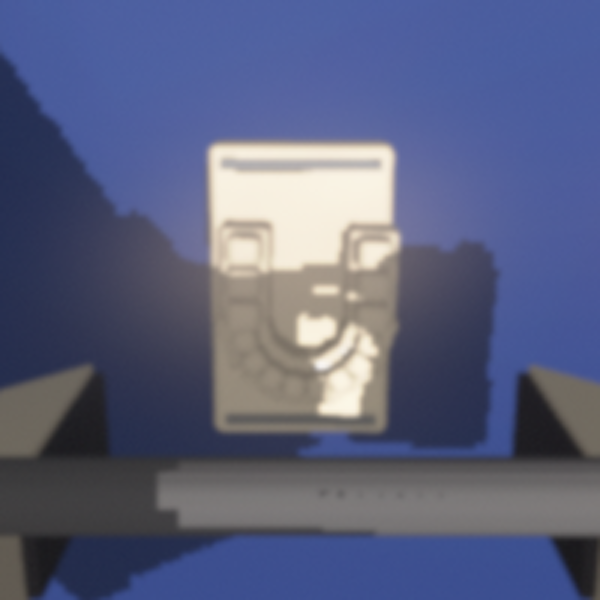

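Horseshoe: leg outer edges at zoom columns 218 (left) and 400 (right) near row 230, front at about row 403; it is nearly aligned with the tool.

Run:
```python
from h import *
c=dict(np.load("pics/w8.npz"))
f=lambda p,z: ray(c,np.array(p)/3+[220,100],z)[:,:2]
L=f([(219,233),(400,237)],.04); print("leg ends",L.round(4).tolist(),"mid",L.mean(0),np.linalg.norm(L[0]-L[1]),"yaw",np.degrees(np.arctan2(*(L[1]-L[0])[::-1])))
print("sides mid",f([(222,300),(397,300)],.04).round(4).tolist(),"front",f((300,403),.03))
P=f([(209,145),(393,145),(387,432),(215,432)],.018); print("plate",rect(P))
```

```text
leg ends [[0.5545, 0.233], [0.5534, 0.2872]] mid [0.55396127 0.2601217 ] 0.05419082876842912 yaw 91.21010581345247
sides mid [[0.5754, 0.2343], [0.5731, 0.2877]] front [[0.61262275 0.25952482]]
plate (array([579.2, 258.2]), array([99. , 59.8]), np.float32(2.5))
```

>>> arm_command --deltas '[0, 0, 0, 0, 0, -0.04, 82, 0, 0, 0, 0, 0, -0.08, 80, 0, 0, 0, 0, 0, -0.1, 72, 0, 0, 0, 0, 0, -0.106, 68, 0, 0, 0, 0, 0, -0.106, 50, 0, 0, 0, 0, 0, -0.106, 50, 0, 0, 0, 0, 0, -0.106, 50, 0, 0, 0, 0, 0, -0.106, 50, 0, 0, 0, 0, 0, -0.106, 50]' --force 12

```text
clock: 13.4
position: [0.5731, 0.2614, 0.0452]
ee_rot: [-0.069, 3.139, 0.001]
force: [-0.5, -1.2, 7.4]
width: 0.61
gripper_force: 11.9
```

>>> arm_command --deltas '[0, 0, 0, 0, 0, 0.005, 50, 0, 0, 0, 0, 0, 0.02, 50, 0, 0, 0, 0, 0, 0.05, 50, 0, 0, 0, 0, -0.03, 0.07, 50, 0, 0, 0.03, 0, -0.075, 0.07, 50, 0, 0, 0.06, -0.01, -0.12, 0.07, 50, 0, 0, 0.09, -0.02, -0.165, 0.07, 50, 0, 0, 0.128, -0.032, -0.21, 0.07, 50, 0, 0, 0.128, -0.032, -0.255, 0.07, 50, 0, 0, 0.128, -0.032, -0.3, 0.07, 50, 0, 0, 0.128, -0.032, -0.345, 0.07, 50, 0, 0, 0.128, -0.032, -0.38, 0.07, 50, 0, 0, 0.128, -0.032, -0.396, 0.06, 50, 0, 0, 0.128, -0.032, -0.396, 0.035, 50, 0, 0, 0.128, -0.032, -0.396, 0.01, 50, 0, 0, 0.128, -0.032, -0.396, -0.006, 50, 0, 0, 0.128, -0.032, -0.396, -0.012, 50, 0, 0, 0.128, -0.032, -0.396, -0.012, 50, 0, 0, 0.128, -0.032, -0.396, -0.012, 50]'

```text
clock: 15.3
position: [0.5411, -0.1349, 0.0331]
ee_rot: [-0.384, 3.117, -0.001]
force: [-1.0, 0.4, -0.8]
width: 0.609
gripper_force: 11.9
```

Run:
```python
from h import *
s=sensors.observe();print(yaw(),s["force"],s["width"]); c=optics.calibration("wrist"); im=optics.get_image("wrist"); np.savez("pics/w9.npz",**c)
cv2.imwrite('pics/w9.png',cv2.resize(im[150:300,220:420],(800,600),interpolation=cv2.INTER_CUBIC))
```

```text
(array([ 0.54107164, -0.13493211,  0.03305419]), np.float64(104.04773358288523), array([ 1.40672827e-03, -2.05979389e-04, -9.99998989e-01])) [-0.96660897  0.42985807 -0.77478272] 0.6091579098103029
```

View pics/w9.png

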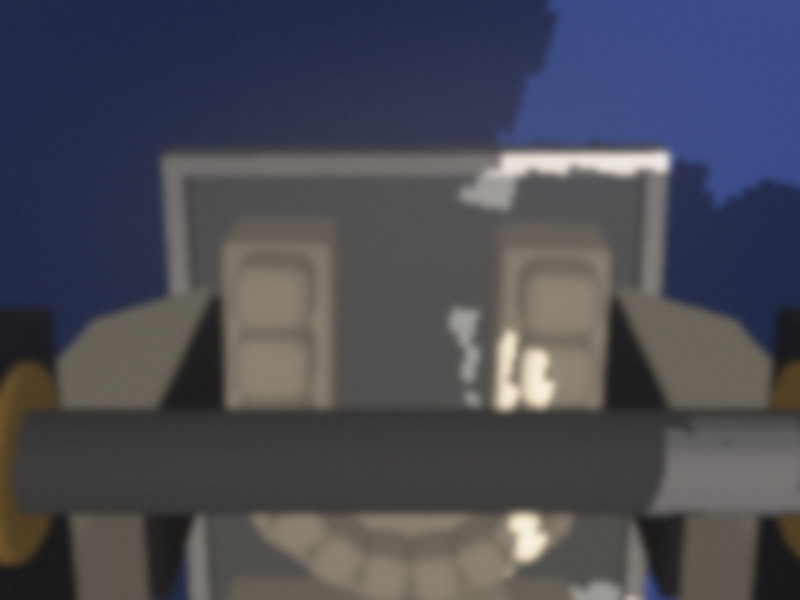

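The horseshoe hangs centred in the tray (legs at 222 and 610, tray inner walls 187–645); its front (~row 598) is near the bar (top edge row ~578, in the centre hidden behind teeth).

Run:
```python
from h import *
c=dict(np.load("pics/w9.npz"))
f=lambda p,z: ray(c,np.array(p)/4+[220,150],z)
a=np.radians(14); T=np.array([.561,-.1302]); M=np.array([[np.cos(a),np.sin(a)],[-np.sin(a),np.cos(a)]])
for n,p,z in (("rim corner L",(162,155),.007),("rim corner R",(668,155),.007),("leg L end top",(224,242),.029),("leg R end top",(610,250),.029),("leg end low",(280,220),.007),("bar near top edge",(235,580),.023),("bar near top edge R",(568,580),.023),("arch front top",(415,598),.029)):
    print(n,(M@(f(p,z)[0,:2]-T)*1000).round(1))
```

```text
rim corner L [-50.2 -37.4]
rim corner R [-50.3  38.8]
leg L end top [-43.9 -24.8]
leg R end top [-42.8  26.7]
leg end low [-40. -20.]
bar near top edge [ 12.2 -26.6]
bar near top edge R [12.1 23.9]
arch front top [11.   0.7]
```

>>> arm_command --deltas '[0, 0, 0, 0, 0, -0.0015, 50, 0, 0, 0, 0, 0, -0.003, 50, 0, 0, 0, 0, 0, -0.004, 50, 0, 0, 0, 0, 0, -0.004, 50]'

```text
clock: 15.75
position: [0.5411, -0.1349, 0.0293]
ee_rot: [-0.383, 3.116, -0.0]
force: [-1.3, 1.2, 11.9]
width: 0.608
gripper_force: 12.0
```

>>> arm_command --deltas '[0, 0, 0, 0, 0, 0, 72, 0, 0, 0, 0, 0, 0, 72, 0, 0, 0, 0, 0, 0, 72, 0, 0, 0, 0, 0, 0.02, 76, 0, 0, 0, 0, 0, 0.06, 88, 0, 0, -0.03, 0.01, 0.03, 0.085, 88, 0, 0, -0.06, 0.02, 0.075, 0.085, 88, 0, 0, -0.09, 0.03, 0.12, 0.085, 88, 0, 0, -0.128, 0.0395, 0.165, 0.085, 88, 0, 0, -0.128, 0.0395, 0.21, 0.085, 88, 0, 0, -0.128, 0.0395, 0.255, 0.085, 88, 0, 0, -0.128, 0.0395, 0.3, 0.085, 88, 0, 0, -0.128, 0.0395, 0.345, 0.085, 88, 0, 0, -0.128, 0.0395, 0.38, 0.085, 88, 0, 0, -0.128, 0.0395, 0.3935, 0.085, 88, 0, 0, -0.128, 0.0395, 0.3935, 0.085, 88, 0, 0, -0.128, 0.0395, 0.3935, 0.085, 88]'

```text
clock: 17.45
position: [0.5801, 0.2567, 0.1126]
ee_rot: [0.067, -3.141, 0.002]
force: [0.6, -0.8, 0.3]
width: 0.956
gripper_force: 0.0
```

Run:
```python
from h import *
s=sensors.observe();print(yaw(),s["clock"],s["width"]); ct=optics.calibration("top"); im=optics.get_image("top"); cv2.imwrite("pics/t9.png",im)
cw=optics.calibration("wrist"); iw=optics.get_image("wrist"); cv2.imwrite("pics/w10.png",iw)
h,sa,v=cv2.split(cv2.cvtColor(iw,cv2.COLOR_BGR2HSV)); m=((h<95)|(sa<70)).astype(np.uint8)
k=np.zeros_like(m);k[90:252,260:380]=1
for b in blobs(m*k,500): print(b.min(0),b.max(0),rect(ray(cw,b,.018)))
tray=cv2.resize(im[140:210,335:400],(520,560),interpolation=cv2.INTER_CUBIC); dish=cv2.resize(im[200:242,265:307],(270,270),interpolation=cv2.INTER_CUBIC)
o=np.zeros((560,790,3),np.uint8);o[:,:520]=tray;o[:270,520:]=dish;cv2.imwrite("pics/t9c.png",o)
```

```text
(array([0.58005323, 0.25671446, 0.11264593]), np.float64(92.45420226871892), array([-2.67557587e-04, -1.59358250e-03, -9.99998694e-01])) 17.45 0.9559301020585611
[260 141] [379 251] (array([577.2, 252.4]), array([103.8,  98.5]), np.float32(92.4))
```

View pics/t9c.png

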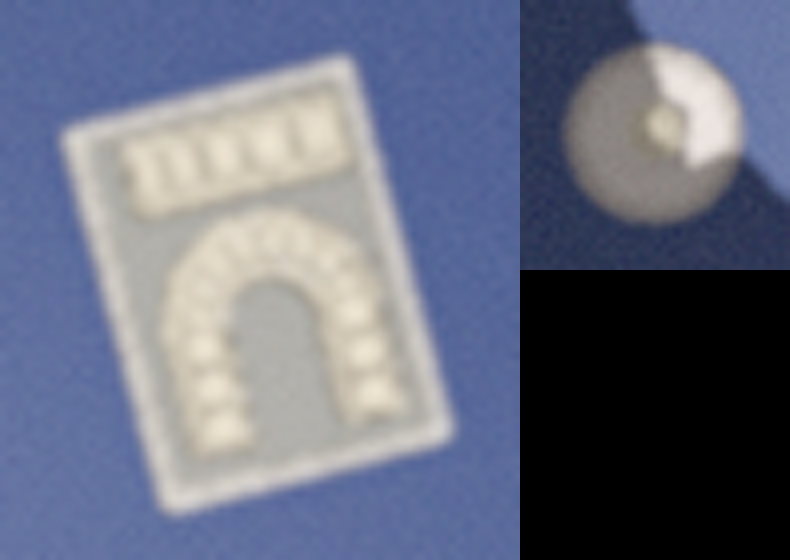

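Bar and horseshoe lie flat in the tray, and the die stands in the dish. Now the plate.

>>> arm_command --deltas '[0, 0, 0, 0, 0, -0.04, 88, 0, 0, 0, 0, 0, -0.07, 86, 0, 0, 0, 0, 0, -0.085, 80, 0, 0, 0, 0, 0, -0.09, 72, 0, 0, 0, 0, 0, -0.09, 72, 0, 0, 0, 0, 0, -0.09, 54, 0, 0, 0, 0, 0, -0.09, 54, 0, 0, 0, 0, 0, -0.09, 54, 0, 0, 0, 0, 0, -0.09, 54, 0, 0, 0, 0, 0, -0.09, 54]' --force 20

```text
clock: 18.55
position: [0.5808, 0.2589, 0.0243]
ee_rot: [-0.069, 3.139, 0.001]
force: [-0.8, -1.2, 7.4]
width: 0.653
gripper_force: 20.0
```

>>> arm_command --deltas '[0, 0, 0, 0, 0, 0.005, 54, 0, 0, 0, 0, 0, 0.02, 54, 0, 0, 0, 0, 0, 0.05, 54, 0, 0, 0, 0, -0.02, 0.09, 54, 0, 0, 0, 0, -0.06, 0.12, 54, 0, 0, 0, -0.005, -0.105, 0.14, 54, 0, 0, 0, -0.01, -0.15, 0.16, 54, 0, 0, 0, -0.015, -0.195, 0.167, 54, 0, 0, 0, -0.02, -0.24, 0.167, 54, 0, 0, 0, -0.025, -0.285, 0.167, 54, 0, 0, 0, -0.03, -0.33, 0.167, 54, 0, 0, 0, -0.035, -0.375, 0.167, 54, 0, 0, 0, -0.04, -0.42, 0.167, 54, 0, 0, 0, -0.04, -0.465, 0.167, 54, 0, 0, 0, -0.04, -0.505, 0.167, 54, 0, 0, 0, -0.04, -0.53, 0.167, 54, 0, 0, 0, -0.04, -0.5415, 0.167, 54, 0, 0, 0, -0.04, -0.5415, 0.167, 54, 0, 0, 0, -0.04, -0.5415, 0.167, 54]'

```text
clock: 20.45
position: [0.5402, -0.281, 0.1902]
ee_rot: [-0.071, 3.141, 0.002]
force: [-0.0, 0.1, -1.4]
width: 0.649
gripper_force: 20.0
```

Run:
```python
from h import *
s=sensors.observe();print(yaw(),s["clock"],s["width"]); c=optics.calibration("wrist"); im=optics.get_image("wrist"); np.savez("pics/w11.npz",**c); cv2.imwrite('pics/w11.png',im)
h,sa,v=cv2.split(cv2.cvtColor(im,cv2.COLOR_BGR2HSV)); m=((h<95)|(sa<70)).astype(np.uint8)
k=np.zeros_like(m);k[5:210,220:420]=1
for b in blobs(cv2.morphologyEx(m*k,cv2.MORPH_CLOSE,np.ones((15,15))),300): print(b.min(0),b.max(0),rect(ray(c,b,.012)))
```

```text
(array([ 0.54020987, -0.28097166,  0.19016078]), np.float64(92.60577077619651), array([ 1.85288541e-04,  1.29285463e-03, -9.99999147e-01])) 20.45 0.6485331635324573
[253  18] [380 209] (array([ 474.5, -292.4]), array([199.6, 147.3]), np.float32(2.6))
```

View pics/w11.png

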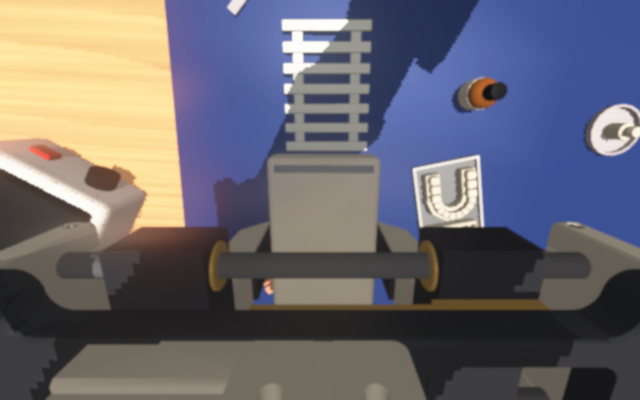

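The rack's seven slats run rows 20–151, with corners (282,20),(371,20),(368,151),(287,151). The plate is held level below it in the picture.

Run:
```python
from h import *
c=dict(np.load("pics/w11.npz"))
P=ray(c,[(281.5,20),(371.5,20),(368,151),(286.5,151)],.012); print(rect(P),P[:,:2].round(4).tolist())
Q=ray(c,[(270,156),(378,156)],.184); print("plate near edge",Q.round(4).tolist())
```

```text
(array([ 440.8, -281. ]), array([130.1,  91. ]), np.float32(2.8)) [[0.3781, -0.3296], [0.374, -0.2402], [0.5035, -0.2323], [0.5076, -0.3232]]
plate near edge [[0.4893, -0.3106, 0.184], [0.4868, -0.2552, 0.184]]
```

>>> arm_command --deltas '[0, 0, 0, -0.045, 0.0015, -0.02, 54, 0, 0, 0, -0.085, 0.0015, -0.05, 54, 0, 0, 0, -0.098, 0.0015, -0.09, 54, 0, 0, 0, -0.098, 0.0015, -0.125, 54, 0, 0, 0, -0.098, 0.0015, -0.142, 54, 0, 0, 0, -0.098, 0.0015, -0.15, 54, 0, 0, 0, -0.098, 0.0015, -0.15, 54, 0, 0, 0, -0.098, 0.0015, -0.15, 54]'

```text
clock: 21.3
position: [0.4428, -0.281, 0.0408]
ee_rot: [-0.071, 3.14, -0.0]
force: [1.2, 0.0, -0.4]
width: 0.649
gripper_force: 20.0
```

>>> arm_command --deltas '[0, 0, 0, -0.001, 0, -0.002, 54, 0, 0, 0, -0.001, 0, -0.0035, 54, 0, 0, 0, -0.001, 0, -0.0045, 54, 0, 0, 0, -0.001, 0, -0.0045, 54]'

```text
clock: 21.7
position: [0.4412, -0.2815, 0.0363]
ee_rot: [-0.069, 3.14, -0.0]
force: [-2.7, 0.9, 7.3]
width: 0.65
gripper_force: 20.0
```

Contact at the expected height; release, rise straight up and step aside so the top camera can see.

>>> arm_command --deltas '[0, 0, 0, 0, 0, 0, 78, 0, 0, 0, 0, 0, 0, 78, 0, 0, 0, 0, 0, 0, 78, 0, 0, 0, 0, 0, 0, 78, 0, 0, 0, 0, 0, 0.02, 78, 0, 0, 0, 0, 0, 0.06, 78, 0, 0, 0, 0, 0, 0.11, 78, 0, 0, 0, 0.03, 0.04, 0.15, 78, 0, 0, 0, 0.03, 0.09, 0.19, 78, 0, 0, 0, 0.03, 0.14, 0.2, 78, 0, 0, 0, 0.03, 0.19, 0.2, 78, 0, 0, 0, 0.03, 0.24, 0.2, 78, 0, 0, 0, 0.03, 0.29, 0.2, 78, 0, 0, 0, 0.03, 0.34, 0.2, 78, 0, 0, 0, 0.03, 0.39, 0.2, 78, 0, 0, 0, 0.03, 0.39, 0.2, 78, 0, 0, 0, 0.03, 0.39, 0.2, 78]'

```text
clock: 23.4
position: [0.4703, 0.1131, 0.2354]
ee_rot: [0.079, -3.141, -0.003]
force: [0.8, -0.7, 0.7]
width: 0.85
gripper_force: 0.0
```

Run:
```python
from h import *
s=sensors.observe();print(s["clock"],s["force"]); c=optics.calibration("top"); im=optics.get_image("top"); cv2.imwrite("pics/t12.png",im)
cv2.imwrite("pics/t12c.png",cv2.resize(im[130:280,330:490],(640,600),interpolation=cv2.INTER_CUBIC))
```

```text
23.4 [ 0.83771768 -0.67795745  0.74958564]
```

View pics/t12c.png

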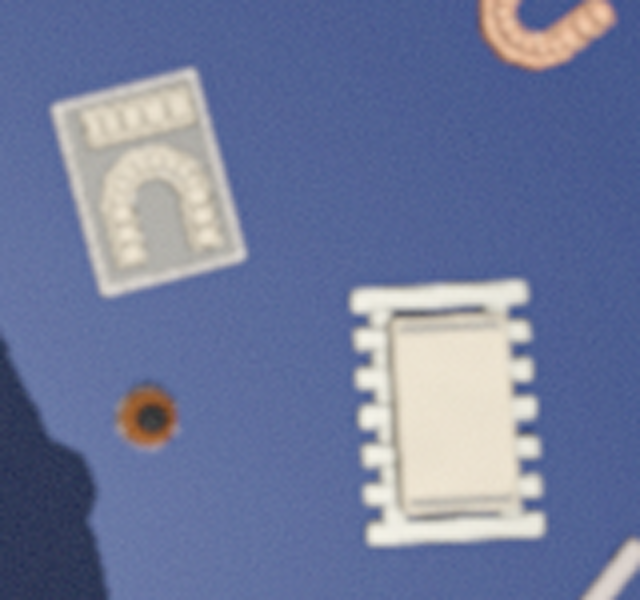

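Plate lies on the rack (zoom corners (388,322),(502,313),(520,500),(405,515)); rack corners (350,290),(527,280),(545,538),(368,547). Check centring with parallax accounted for.

Run:
```python
from h import *
c=optics.calibration("top"); f=lambda p,z: ray(c,np.array(p)/4+[330,130],z)
print("plate",rect(f([(388,322),(502,313),(520,500),(405,515)],.030)),"rack",rect(f([(350,290),(527,280),(545,538),(368,547)],.012)))
im=cv2.imread("pics/t12.png");h,s,v=cv2.split(cv2.cvtColor(im,cv2.COLOR_BGR2HSV))
m=((v>120)&((h<95)|(s<60))).astype(np.uint8);k=np.zeros_like(m);k[190:275,408:480]=1
for b in blobs(cv2.morphologyEx(m*k,cv2.MORPH_CLOSE,np.ones((5,5))),300): print("rack mask",rect(ray(c,b,.012)))
b_,g,r=[im[...,i].astype(int) for i in range(3)]
m=((r-b_>12)&(h<40)).astype(np.uint8)
for b in blobs(cv2.morphologyEx(m*k,cv2.MORPH_OPEN,np.ones((5,5))),300): print("plate mask",rect(ray(c,b,.030)))
```

```text
plate (array([ 437.5, -283. ]), array([98., 59.]), np.float32(3.8)) rack (array([ 437.6, -284.1]), array([133.2,  92.5]), np.float32(2.2))
rack mask (array([ 439. , -283.4]), array([135. ,  94.8]), np.float32(2.5))
plate mask (array([ 438.7, -281.5]), array([100.4,  63.3]), np.float32(2.0))
```

Plate is centred within about 1–2 mm and parallel to the rack. Nothing else was touched, so I'm handing in.

```bash
python3 -c "
from cell import arm
print(arm.sign_off())"
```

```text
the job is handed in; nothing more can be done
None
```

The job is handed in after about 23 s of the 118 s allowed: the die is in the dish, the bar and horseshoe are flat in the tray, the plate is centred on the rack to about 2 mm, and the bottle and jar were left untouched.

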